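# Make up a pipe-clamp set at the packing bench

### The job

Make up one pipe-clamp set: in the cardboard kit tray, on the weld plate that is already there, stack the jaw half that lies groove-up, then the jaw half that lies groove-down so that the grooves close to a round bore, then the short cover plate, each lying flat, centred and in line with the piece below. Lay both hex bolts flat in the white counting pan, ready for bagging. The set needs only one weld plate, so leave the second one where it lies on the bench.

Things in the scene. Friction and masses are not known exactly. Their poses are not given: they have to be found in the camera images.
- kit_tray: Shallow open tray of brown cardboard, fixed to the bench, 190 (x) x 130 (y) x 22 (z) mm, walls and floor 3 mm. Origin at the centre of its underside, x along its length, z up. It stands left or right of the loose parts, the pan on the other side.
- pan: Shallow open white plastic counting pan, fixed to the bench, 160 (x) x 130 (y) x 24 (z) mm, walls and floor 3 mm, with a thin lip 6 mm wide all round. Origin at the centre of its underside, x along its length, z up.
- weld_plate: The weld plate already in the kit tray, loose on the tray's floor, roughly along the tray: steel weld plate, 113 (x) x 40 (y) x 10 (z) mm, 0.35 kg, two dark bolt holes 45 mm apart. Origin at the centre of its underside, x along its length, z up. The clamp is built on it. A half turn about z changes nothing.
- lower_jaw: Grey plastic clamp-jaw half, 74 (x) x 40 (y) x 24 (z) mm, 60 g, half-round groove of 10.7 mm radius along y across its middle. Lies with the groove facing up and goes on the weld plate just so. At mid-length its long side faces are solid only from the underside to 13 mm up. Origin at the centre of its underside, z up. A half turn about z changes nothing.
- upper_jaw: Grey plastic clamp-jaw half, 74 (x) x 40 (y) x 24 (z) mm, 60 g, half-round groove of 10.7 mm radius along y across its middle. Lies with the groove facing down (flat top, two bolt holes, three moulded lines) and goes on the other half just so. At mid-length its long side faces are solid only from 11 to 24 mm up. Origin at the centre of its underside, z up. A half turn about z changes nothing.
- cover_plate: The clamp's cover plate: flat steel, 74 (x) x 40 (y) x 8 (z) mm, 0.18 kg, two dark bolt holes 45 mm apart; much shorter than the weld plates. Origin at the centre of its underside, x along its length, z up. A half turn about z changes nothing.
- bolt_a: M10 x 70 hex bolt, steel, 55 g, lying on its side: round shank 10 mm thick, 70 mm long; hex head 17 mm across flats, 6.4 mm thick. Origin on its axis at mid-length (76.4 mm overall), 7 mm above the surface it lies on; x along the shank, head at -x (it dips 0.05 rad to the tip). The two bolts are alike; they go in the pan, one beside the other.
- bolt_b: M10 x 70 hex bolt, steel, 55 g, lying on its side: round shank 10 mm thick, 70 mm long; hex head 17 mm across flats, 6.4 mm thick. Origin on its axis at mid-length (76.4 mm overall), 7 mm above the surface it lies on; x along the shank, head at -x (it dips 0.05 rad to the tip). The two bolts are alike; they go in the pan, one beside the other.
- spare_plate: A second weld plate, flat on the bench among the loose parts, not wanted: steel weld plate, 113 (x) x 40 (y) x 10 (z) mm, 0.35 kg, two dark bolt holes 45 mm apart. Origin at the centre of its underside, x along its length, z up.
Not all that is in view belongs to the job. Leave any blue look-alike of the weld_plate alone.

How it is judged:
By the outcome, as a careful person would: the job done as asked, in the order asked, and still so for the second after the job is handed in, with the robot touching nothing.
It also fails if it takes over 128 s, if anything falls off the work surface, if the arm or the gripper's body presses on something with over 40 N, if the wrist force passes 120 N, or if a joint passes its speed limit or range.

### The arm

A 7-joint arm with a two-finger parallel gripper is mounted at the origin on the work surface. World frame = base frame: x ahead of the robot, y to its left, z up, the work surface at z = 0. Lengths are in m, angles in rad, forces in N, time in s.
With the tool pointing down it reaches from about 0.4 to 0.875 m from the base axis. Payload 19.3 kg.
Tool frame: the origin (TCP) lies midway between the tips of the shut fingers; the grasp point (between the pads) lies bot.pinch_z behind it (bot.pinch_z is the distance from the TCP to the grasp point, in m); z points along the fingers, y is the line along which they close (so a half turn about z gives the same grasp; the last joint's range is limited). The gripper opens to 85 mm and grips with 20 to 120 N. Pads are 22 mm wide; open, the fingers measure 114 mm over their backs; the gripper's body (76 mm by 85 mm) begins 54 mm behind the grasp point. The pads swing forward as they close: fully open they stand 13 mm farther back than shut.
Start: joints at [1.109, 0.521, -0.036, 1.599, 0.021, 1.021, -0.113], TCP at [0.239, -0.578, 0.231] pointing down, gripper open.
Joint ranges: [-2.91, 2.91], [-0.3, 2.13], [-1.5, 1.42], [0.17, 2.43], [-1.26, 4.41], [0.16, 1.93], [-2.52, 2.52]. Speed limits (rad/s): [1.89, 1.89, 2.39, 2.39, 3.01, 3.01, 3.01].

### API

Orientations are given as [roll, pitch, yaw] about the fixed x, y, z axes, in that order (R = Rz(yaw) Ry(pitch) Rx(roll)).
In Python, from workcell import readout, grab_frame, camera_info, workorder, bot gives the robot as it stands. The module is installed in compiled form; this text tells all that it offers.
- The arm moves only by the tool drive_tool, never from a script. Its argument "targets" is a list of rows, each an object of numbers: "dx", "dy", "dz": the shift along the tool's x, y, z as a fraction of full scale; "yaw": the turn about the tool's z as a fraction of full scale; "fingers": the closure, from 0 (fully open) to 1 (shut). In form: [{"dx": .., "dy": .., "dz": .., "yaw": .., "fingers": ..}, ...]. A call has 1 to 20 rows; each row shifts and turns the commanded pose from where the row before left it, along the tool's axes as they then stand; what a row does not reach is not made up. Full scale, the value 1, is 0.1 m for a shift and 90 degrees for a turn. A row lasts 1/10 s, in which the tool goes at most 50 mm and 8.59 degrees, less where a joint would pass 70% of its speed; a pose out of reach is approached as far as the arm can. A call with a number of a shift or a turn outside -1 to 1 is refused whole. A call with a gripper value outside its range is refused whole. The fingers move at their own pace and stop on an object; "squeeze" is the grip in N (left out, the last holds). Time passes only in rows, so rows that do not move let the fingers close. It gives the time, the measured TCP pose, the force, the opening and the grip force at its end, in the units of the state.
- readout.observe(): the state, without advancing time (a new reading comes with each control period).
- grab_frame(name): name is "side" or "top"; returns the picture (384x512x3 uint8, blue, green, red); there is no depth.
- camera_info(name): a dict with "fx", "fy", "cx", "cy" (pixels), "D" ([k1, k2, p1, p2, k3] as OpenCV has them; the pictures are not rectified), "T" (4x4, takes a point from camera to world coordinates). Camera axes: x right, y up, looking along -z (the intrinsics and any distortion apply to the point x, -y, -z); pixel columns grow to the right and rows downward; lengths in m; the calibration is good to about 2 mm. A picture is of the moment at which its call begins. camera_info takes no time and is no camera call.
- workorder.job_done(): hands the job in; it is judged then, once.
The state is a dict: "clock": time; "qpos": joint angles; "qd": joint speeds; "joint_efforts": joint torques, N m; "position": TCP position; "tool_rot": TCP orientation; "force": force on the tool from outside, world axes, zero at the start; "moment": the same for the moment, N m; "grip_width": finger opening in m; "finger_force": force on a finger pad.
Only numpy, scipy, OpenCV 4.12 (cv2) and the standard library are available. Lean on these libraries where they do the work, as an engineer would, in place of code of your own. Each camera call takes 0.05 s, during which the arm holds its last target. There are 200 camera calls.

## Working session

There is one attempt and no reset: what is moved stays moved. The work goes in short steps, Python scripts to look and compute and a tool call to move; the robot and the scene stay as the last step left them, time stands still between calls to the robot, and variables do not carry over. Pictures are saved under pics/ and viewed, at most 14 in all, crops included, and the job is handed in when it is done.

Besides the shell and the picture viewer there is one more tool, called after "Request:" as name(argument=value, ...) on one line, values as JSON. drive_tool: Moves the arm, as the interface text tells. Shift numbers are shares of 0.1 m and turn numbers shares of 90 degrees, none past 1 either way. Its arguments: {"type":"object","properties":{"targets":{"type":"array","items":{"type":"object","properties":{"dx":{"type":"number","minimum":-1,"maximum":1},"dy":{"type":"number","minimum":-1,"maximum":1},"dz":{"type":"number","minimum":-1,"maximum":1},"yaw":{"type":"number","minimum":-1,"maximum":1},"fingers":{"type":"number"}}}},"squeeze":{"type":"number"}},"required":["targets"]}

```bash
mkdir -p pics; python3 - <<'E'
from workcell import *
import cv2
for n in("top","side"):
    f=grab_frame(n);cv2.imwrite(f"pics/{n}0_raw.png",f)
    cv2.imwrite(f"pics/{n}0.png",cv2.resize(f,(800,600),interpolation=cv2.INTER_CUBIC))
    c=camera_info(n);print(n,c)
print(readout.observe(),bot.pinch_z)
E
```

```text
top {'fx': 429.3364383321108, 'fy': 429.3364383321108, 'cx': 253.82043221853343, 'cy': 189.44801304743643, 'D': array([-0.06545619,  0.        ,  0.        ,  0.        ,  0.        ]), 'T': array([[-2.95531228e-04,  9.85108675e-01, -1.71932580e-01,
         3.66334421e-01],
       [-9.99630652e-01, -4.96326597e-03, -2.67193936e-02,
        -2.90131553e-02],
       [-2.71748536e-02,  1.71861180e-01,  9.84746293e-01,
         1.28566064e+00],
       [ 0.00000000e+00,  0.00000000e+00,  0.00000000e+00,
         1.00000000e+00]])}
side {'fx': 409.54894215326425, 'fy': 409.54894215326425, 'cx': 261.32464376945364, 'cy': 189.9341619664867, 'D': array([0.00644495, 0.        , 0.        , 0.        , 0.        ]), 'T': array([[ 0.99908292,  0.01126797, -0.04130808,  0.54804397],
       [-0.03981018,  0.59962646, -0.79928922, -0.857869  ],
       [ 0.01576305,  0.80020069,  0.59952513,  0.68456664],
       [ 0.        ,  0.        ,  0.        ,  1.        ]])}
{'clock': 0.1, 'qpos': array([ 1.10879821,  0.52196652, -0.0363146 ,  1.59993541,  0.02121297,
        1.0210898 , -0.11280388]), 'qd': array([-0.00065367, -0.00078622,  0.00039229, -0.0035523 ,  0.00054128,
        0.00237401, -0.00021544]), 'joint_efforts': array([ 3.13600918e-03, -9.28501010e+01,  1.98396184e+00, -3.70538521e+01,
        1.80219108e-02,  5.32332924e-03,  6.71955854e-05]), 'position': array([ 0.2385041 , -0.57738614,  0.23078147]), 'tool_rot': array([-3.14058265e+00,  8.75075040e-05,  3.91778668e-01]), 'force': array([ 0.97756823, -0.18262466,  0.04288374]), 'moment': array([-0.01412899,  0.01768827,  0.0070561 ]), 'finger_force': 0.0, 'grip_width': 0.08520030027329337} 0.0187
```

View pics/top0.png

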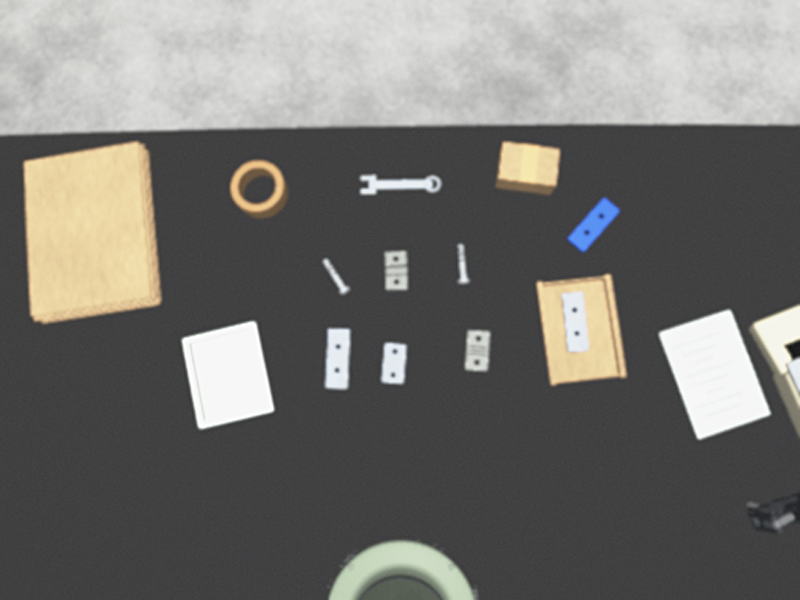

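View pics/side0.png

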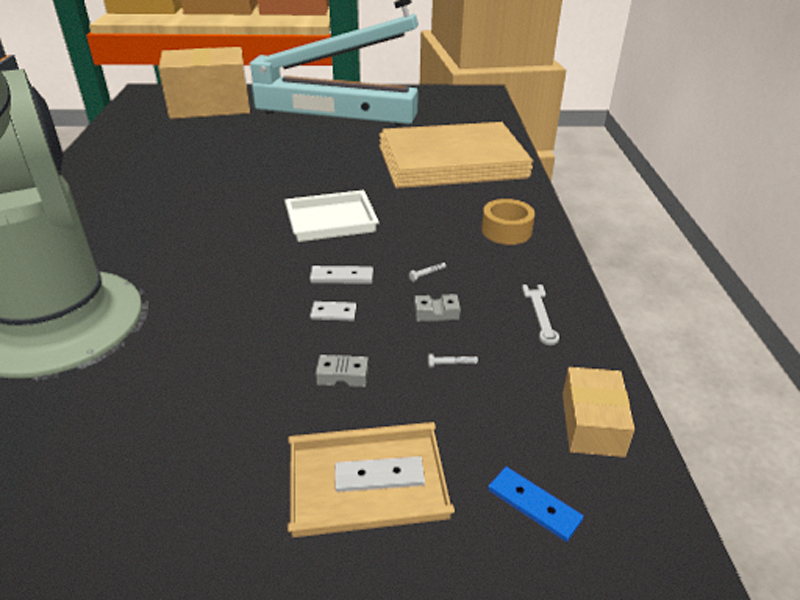

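The top view shows the loose parts at about (320–490, 240–390), the pan on the left at (228,375) and the tray with its plate on the right at (580,330). The blue plate is at (594,224). I'll enlarge both views to read pixels.

```bash
python3 - <<'E'
import cv2
t=cv2.imread("pics/top0_raw.png");s=cv2.imread("pics/side0_raw.png")
def crop(im,x,y,w,h,k,n):
    c=cv2.resize(im[y:y+h,x:x+w],None,fx=k,fy=k,interpolation=cv2.INTER_CUBIC)
    for i in range(0,w,10):
        cv2.putText(c,str(x+i),(i*k,9),0,.32,(0,255,255),1);cv2.line(c,(i*k,10),(i*k,16),(0,255,255),1)
    for i in range(0,h,10):
        cv2.putText(c,str(y+i),(0,i*k+4),0,.32,(0,255,255),1);cv2.line(c,(22,i*k),(28,i*k),(0,255,255),1)
    cv2.imwrite(n,c)
crop(t,198,152,124,100,6,"pics/t_parts.png")
crop(s,190,160,130,92,6,"pics/s_parts.png")
crop(t,335,165,75,90,6,"pics/t_tray.png")
crop(s,175,265,125,80,6,"pics/s_tray.png")
E
```

```text
(no output)
```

View pics/t_parts.png

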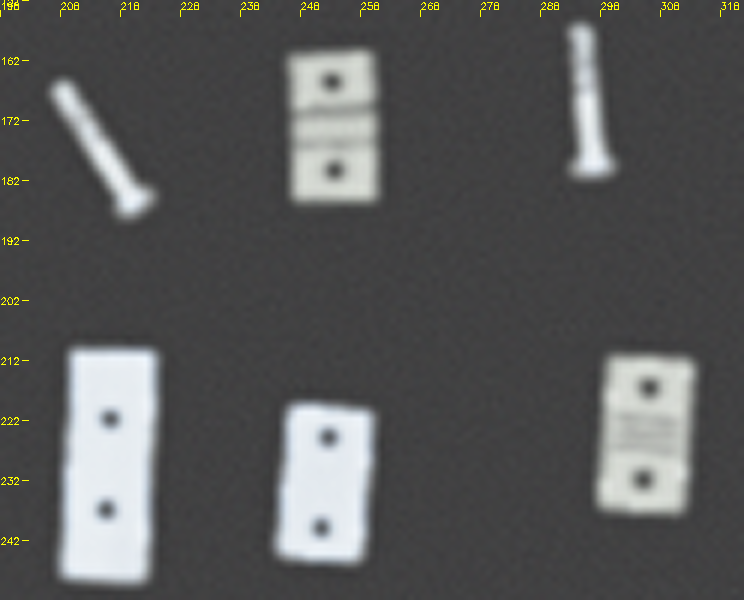

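View pics/s_parts.png

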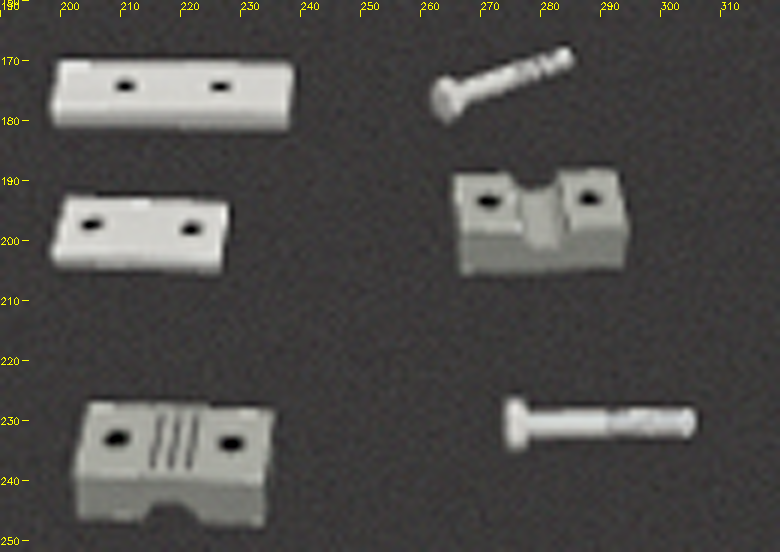

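View pics/t_tray.png

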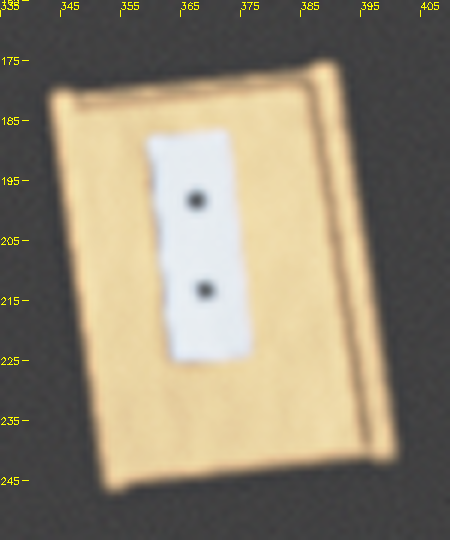

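View pics/s_tray.png

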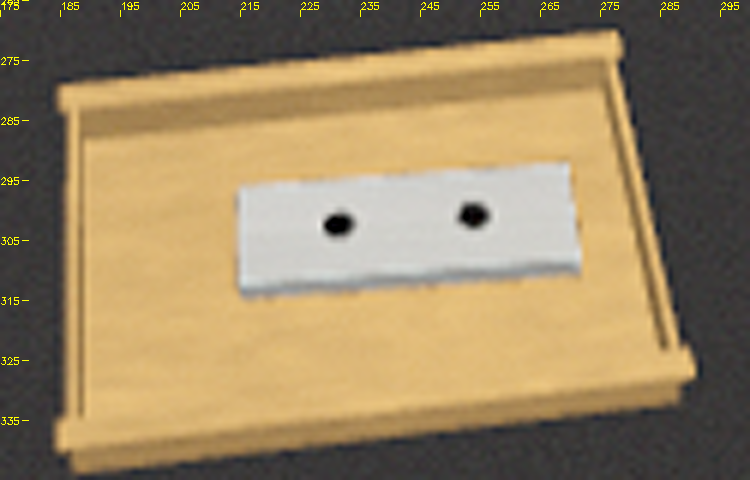

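The parts and their holes are clear: both jaws, the cover, the spare and the plate in the tray each show two, and both bolts show head and tip. I'll triangulate hole centres, bolt ends and tray and pan rims from both views.

```bash
cat > h.py <<'E'
import numpy as np,cv2
from scipy.optimize import least_squares
from workcell import *
CI={n:camera_info(n) for n in("top","side")}
def ray(n,p):
    c=CI[n];K=np.array([[c['fx'],0,c['cx']],[0,c['fy'],c['cy']],[0,0,1]])
    u=cv2.undistortPoints(np.array([[p]],float),K,c['D'])[0,0]
    return c['T'][:3,3],c['T'][:3,:3]@np.array([u[0],-u[1],-1.])
def tri(pt,ps):
    A=[];b=[]
    for n,p in(("top",pt),("side",ps)):
        o,d=ray(n,p);d=d/np.linalg.norm(d);M=np.eye(3)-np.outer(d,d);A.append(M);b.append(M@o)
    A=np.vstack(A);b=np.hstack(b);x=np.linalg.lstsq(A,b,rcond=None)[0]
    return x,np.abs(A@x-b).max()
def atz(n,p,z):
    o,d=ray(n,p);return o+d*(z-o[2])/d[2]
def dark(im,p,r=3):
    g=cv2.cvtColor(im,cv2.COLOR_BGR2GRAY).astype(float);x,y=np.round(p).astype(int)
    for _ in range(3):
        w=g[y-r:y+r+1,x-r:x+r+1];w=np.clip(np.percentile(w,70)-8-w,0,None)
        Y,X=np.mgrid[y-r:y+r+1,x-r:x+r+1];c=np.array([(w*X).sum(),(w*Y).sum()])/w.sum()
        x,y=np.round(c).astype(int)
    return c
def raw(p,off): return (np.array(p)+.5)/6-.5+off
def toolshift(dst,yaw=None):
    """shift in tool axes (units of 0.1 m) after turning to yaw, and turn in units of 90deg"""
    s=readout.observe();ps=s['tool_rot'][2];y=ps if yaw is None else yaw
    d=np.array(dst)-s['position'];c,sn=np.cos(y),np.sin(y)
    t=-(y-ps+np.pi)%(2*np.pi)-np.pi if 0 else -((y-ps+np.pi)%(2*np.pi)-np.pi)
    return np.round([ (c*d[0]+sn*d[1])*10,(sn*d[0]-c*d[1])*10,-d[2]*10,t/(np.pi/2)],4)
def st():
    s=readout.observe();print("t",s['clock'],"pos",s['position'].round(4),"rot",s['tool_rot'].round(4),"q",s['qpos'].round(2),"F",s['force'].round(1),"w",round(s['grip_width'],4),"ff",s['finger_force'])
E
cat > m1.py <<'E'
from h import *
t=cv2.imread("pics/top0_raw.png");s=cv2.imread("pics/side0_raw.png")
tp,sp,tt,sT=(198,152),(190,160),(335,165),(175,265)
H=dict(lower=([(335,170),(333,82)],[(489,201),(590,198)],tp,sp),upper=([(643,480),(649,388)],[(118,438),(232,443)],tp,sp),
cover=([(321,527),(329,437)],[(92,224),(191,229)],tp,sp),spare=([(106,509),(110,419)],[(125,86),(221,86)],tp,sp),
weld=([(205,290),(197,200)],[(338,224),(473,216)],tt,sT))
B=dict(bolt_a=([(135,204),(62,88)],[(447,99),(568,57)],tp,sp),bolt_b=([(593,170),(581,30)],[(515,424),(690,422)],tp,sp))
for D,hole in((H,1),(B,0)):
  for k,(a,b,oa,ob) in D.items():
    P=[]
    for p,q in zip(a,b):
        p=raw(p,oa);q=raw(q,ob)
        if hole:p=dark(t,p,2);q=dark(s,q,3 if k=='weld' else 2)
        x,e=tri(p,q);P.append(x)
    P=np.array(P);d=P[1]-P[0]
    print(k,P.round(4).tolist(),"c",P.mean(0).round(4),"len",np.linalg.norm(d).round(4),"yaw",np.arctan2(d[1],d[0]).round(4),"e",e.round(4))
for nm,a,b in(("pan",[(182,340),(256,322),(273,410),(200,428)],[(368,192),(377,228),(298,239),(285,203)]),
  ("tray",[(537,282),(610,275),(626,377),(552,384)],None)):
    if b:
        P=np.array([tri((np.array(p)+.5)*.64-.5,(np.array(q)+.5)*.64-.5)[0] for p,q in zip(a,b)])
    else: P=np.array([atz("top",(np.array(p)+.5)*.64-.5,.022) for p in a])
    print(nm,P.round(3).tolist(),P.mean(0).round(4))
E
python3 m1.py
```

```text
lower [[0.6172, 0.0068, 0.0247], [0.6622, 0.0082, 0.0247]] c [0.6397 0.0075 0.0247] len 0.0451 yaw 0.0317 e 0.0014
upper [[0.4624, -0.1437, 0.0247], [0.5072, -0.1475, 0.0247]] c [ 0.4848 -0.1456  0.0247] len 0.045 yaw -0.0857 e 0.0014
cover [[0.4403, 0.014, 0.009], [0.4849, 0.0104, 0.0087]] c [0.4626 0.0122 0.0089] len 0.0448 yaw -0.0815 e 0.0015
spare [[0.4492, 0.1204, 0.0107], [0.4946, 0.1191, 0.0106]] c [0.4719 0.1198 0.0106] len 0.0454 yaw -0.0275 e 0.0018
weld [[0.5173, -0.3361, 0.0141], [0.5623, -0.3336, 0.0143]] c [ 0.5398 -0.3349  0.0142] len 0.0451 yaw 0.0544 e 0.0014
bolt_a [[0.6034, 0.1081, 0.0093], [0.6647, 0.1466, 0.0069]] c [0.634  0.1273 0.0081] len 0.0724 yaw 0.5608 e 0.0021
bolt_b [[0.62, -0.1231, 0.01], [0.6929, -0.1187, 0.0058]] c [ 0.6564 -0.1209  0.0079] len 0.0731 yaw 0.0601 e 0.0014
pan [[0.512, 0.421, 0.016], [0.539, 0.278, 0.01], [0.377, 0.242, 0.007], [0.339, 0.378, 0.015]] [0.4418 0.3299 0.0121]
tray [[0.613, -0.263, 0.022], [0.626, -0.404, 0.022], [0.431, -0.424, 0.022], [0.419, -0.284, 0.022]] [ 0.5226 -0.3438  0.022 ]
```

Heights agree with the text (jaws 24.7, plates 9–11, bolts about 8 mm) and the hole spacing comes out at 45 mm. I'll go to the lower jaw first.

```bash
python3 -c "
from h import *
st();print(toolshift([.6397,.0075,.10],.032))"
```

```text
t 0.1 pos [ 0.2385 -0.5774  0.2308] rot [-3.1406e+00  1.0000e-04  3.9180e-01] q [ 1.11  0.52 -0.04  1.6   0.02  1.02 -0.11] F [ 1.  -0.2  0. ] w 0.0852 ff 0.0
[ 4.197  -5.7175  1.3078  0.229 ]
```

Request:
drive_tool(targets=[{"yaw": 0.0763}, {"yaw": 0.0763}, {"yaw": 0.0764}, {"dx": 0.13, "dy": -0.18}, {"dx": 0.26, "dy": -0.355}, {"dx": 0.26, "dy": -0.355}, {"dx": 0.26, "dy": -0.355}, {"dx": 0.26, "dy": -0.355}, {"dx": 0.26, "dy": -0.355}, {"dx": 0.26, "dy": -0.355}, {"dx": 0.26, "dy": -0.355}, {"dx": 0.26, "dy": -0.355}, {"dx": 0.26, "dy": -0.355}, {"dx": 0.26, "dy": -0.355}, {"dx": 0.26, "dy": -0.355}, {"dx": 0.26, "dy": -0.355}, {"dx": 0.26, "dy": -0.355}, {"dx": 0.26, "dy": -0.355}, {"dx": 0.26, "dy": -0.355}], squeeze=40)

```text
invalid input
```

```bash
python3 -c "
from h import *
st();print(toolshift([.6397,.0075,.06],.032))"
```

```text
t 0.1 pos [ 0.2385 -0.5774  0.2308] rot [-3.1406e+00  1.0000e-04  3.9180e-01] q [ 1.11  0.52 -0.04  1.6   0.02  1.02 -0.11] F [ 1.  -0.2  0. ] w 0.0852 ff 0.0
[ 4.197  -5.7175  1.7078  0.229 ]
```

The call was refused, so every row probably needs all its fields.

Request:
drive_tool(targets=[{"dx": 0, "dy": 0, "dz": 0, "yaw": 0.0763, "fingers": 0}, {"dx": 0, "dy": 0, "dz": 0, "yaw": 0.0763, "fingers": 0}, {"dx": 0, "dy": 0, "dz": 0, "yaw": 0.0764, "fingers": 0}, {"dx": 0.13, "dy": -0.18, "dz": 0, "yaw": 0, "fingers": 0}, {"dx": 0.26, "dy": -0.355, "dz": 0, "yaw": 0, "fingers": 0}, {"dx": 0.26, "dy": -0.355, "dz": 0, "yaw": 0, "fingers": 0}, {"dx": 0.26, "dy": -0.355, "dz": 0, "yaw": 0, "fingers": 0}, {"dx": 0.26, "dy": -0.355, "dz": 0, "yaw": 0, "fingers": 0}, {"dx": 0.26, "dy": -0.355, "dz": 0, "yaw": 0, "fingers": 0}, {"dx": 0.26, "dy": -0.355, "dz": 0, "yaw": 0, "fingers": 0}, {"dx": 0.26, "dy": -0.355, "dz": 0, "yaw": 0, "fingers": 0}, {"dx": 0.26, "dy": -0.355, "dz": 0, "yaw": 0, "fingers": 0}, {"dx": 0.26, "dy": -0.355, "dz": 0, "yaw": 0, "fingers": 0}, {"dx": 0.26, "dy": -0.355, "dz": 0, "yaw": 0, "fingers": 0}, {"dx": 0.26, "dy": -0.355, "dz": 0, "yaw": 0, "fingers": 0}, {"dx": 0.26, "dy": -0.355, "dz": 0, "yaw": 0, "fingers": 0}, {"dx": 0.26, "dy": -0.355, "dz": 0, "yaw": 0, "fingers": 0}, {"dx": 0.26, "dy": -0.355, "dz": 0, "yaw": 0, "fingers": 0}, {"dx": 0.26, "dy": -0.355, "dz": 0, "yaw": 0, "fingers": 0}], squeeze=40)

```text
clock: 2.0
position: [0.6244, -0.0129, 0.2311]
tool_rot: [3.142, 0.001, 0.032]
force: [1.4, -1.3, 0.3]
grip_width: 0.0849
finger_force: 0.0
```

```bash
python3 -c "
from h import *
st();print(toolshift([.6397,.0075,.06],.032))"
```

```text
t 2.0 pos [ 0.6244 -0.0129  0.2311] rot [3.1415e+00 5.0000e-04 3.2000e-02] q [-0.    0.52 -0.11  1.6   0.06  1.03 -1.67] F [ 1.4 -1.3  0.3] w 0.0849 ff 0.0
[ 0.1594 -0.199   1.7105  0.    ]
```

Request:
drive_tool(targets=[{"dx": 0.083, "dy": -0.106, "dz": 0.2, "yaw": 0, "fingers": 0}, {"dx": 0.084, "dy": -0.1065, "dz": 0.35, "yaw": 0, "fingers": 0}, {"dx": 0, "dy": 0, "dz": 0.35, "yaw": 0, "fingers": 0}, {"dx": 0, "dy": 0, "dz": 0.35, "yaw": 0, "fingers": 0}, {"dx": 0, "dy": 0, "dz": 0.35, "yaw": 0, "fingers": 0}, {"dx": 0, "dy": 0, "dz": 0.3, "yaw": 0, "fingers": 0}, {"dx": 0, "dy": 0, "dz": 0.2, "yaw": 0, "fingers": 0}, {"dx": 0, "dy": 0, "dz": 0.1, "yaw": 0, "fingers": 0}, {"dx": 0, "dy": 0, "dz": 0.09, "yaw": 0, "fingers": 0}, {"dx": 0, "dy": 0, "dz": 0, "yaw": 0, "fingers": 0}, {"dx": 0, "dy": 0, "dz": 0, "yaw": 0, "fingers": 0.3}], squeeze=40)

```text
clock: 3.1
position: [0.6402, 0.0073, 0.0031]
tool_rot: [-3.142, -0.001, 0.032]
force: [0.5, 0.2, 0.5]
grip_width: 0.0736
finger_force: 0.0
```

Request:
drive_tool(targets=[{"dx": 0, "dy": 0, "dz": 0, "yaw": 0, "fingers": 0.45}, {"dx": 0, "dy": 0, "dz": 0, "yaw": 0, "fingers": 0.7}, {"dx": 0, "dy": 0, "dz": 0, "yaw": 0, "fingers": 0.7}, {"dx": 0, "dy": 0, "dz": 0, "yaw": 0, "fingers": 0.7}, {"dx": 0, "dy": 0, "dz": 0, "yaw": 0, "fingers": 0.7}], squeeze=40)

```text
clock: 3.6
position: [0.6402, 0.0073, 0.0032]
tool_rot: [-3.142, -0.001, 0.032]
force: [-2.3, -0.7, 7.8]
grip_width: 0.0391
finger_force: 42.3
```

```bash
python3 -c "
from h import *
st();print(toolshift([.5398,-.3349,.12],.0544))"
```

```text
t 3.6 pos [0.6402 0.0073 0.0032] rot [-3.1416e+00 -1.0000e-03  3.2000e-02] q [-0.05  0.84 -0.09  1.68  0.11  0.62 -1.74] F [-2.3 -0.7  7.8] w 0.0391 ff 42.290039207655354
[-1.1886  3.3621 -1.1677 -0.0142]
```

The jaw is gripped at 39 mm with 42 N on the pads. I'll lift it and carry it over the weld plate.

Request:
drive_tool(targets=[{"dx": 0, "dy": 0, "dz": -0.1, "yaw": 0, "fingers": 0.7}, {"dx": 0, "dy": 0, "dz": -0.25, "yaw": 0, "fingers": 0.7}, {"dx": 0, "dy": 0, "dz": -0.3, "yaw": 0, "fingers": 0.7}, {"dx": 0, "dy": 0, "dz": -0.3, "yaw": 0, "fingers": 0.7}, {"dx": 0, "dy": 0, "dz": -0.22, "yaw": -0.0142, "fingers": 0.7}, {"dx": -0.07, "dy": 0.18, "dz": 0, "yaw": 0, "fingers": 0.7}, {"dx": -0.124, "dy": 0.35, "dz": 0, "yaw": 0, "fingers": 0.7}, {"dx": -0.124, "dy": 0.35, "dz": 0, "yaw": 0, "fingers": 0.7}, {"dx": -0.124, "dy": 0.35, "dz": 0, "yaw": 0, "fingers": 0.7}, {"dx": -0.124, "dy": 0.35, "dz": 0, "yaw": 0, "fingers": 0.7}, {"dx": -0.124, "dy": 0.35, "dz": 0, "yaw": 0, "fingers": 0.7}, {"dx": -0.124, "dy": 0.35, "dz": 0, "yaw": 0, "fingers": 0.7}, {"dx": -0.124, "dy": 0.35, "dz": 0, "yaw": 0, "fingers": 0.7}, {"dx": -0.124, "dy": 0.35, "dz": 0, "yaw": 0, "fingers": 0.7}, {"dx": -0.122, "dy": 0.35, "dz": 0.1, "yaw": 0, "fingers": 0.7}, {"dx": 0, "dy": 0.032, "dz": 0.3, "yaw": 0, "fingers": 0.7}, {"dx": 0, "dy": 0, "dz": 0.3, "yaw": 0, "fingers": 0.7}, {"dx": 0, "dy": 0, "dz": 0.15, "yaw": 0, "fingers": 0.7}, {"dx": 0, "dy": 0, "dz": 0, "yaw": 0, "fingers": 0.7}, {"dx": 0, "dy": 0, "dz": 0, "yaw": 0, "fingers": 0.7}], squeeze=40)

```text
clock: 5.6
position: [0.5401, -0.335, 0.0351]
tool_rot: [3.141, -0.0, 0.055]
force: [-0.3, 0.2, -0.2]
grip_width: 0.0386
finger_force: 42.9
```

```bash
python3 -c "
from h import *
st();print(toolshift([.5403,-.3349,.0165],.0544))
f=grab_frame('side');cv2.imwrite('pics/s1_raw.png',f)
g=grab_frame('top');cv2.imwrite('pics/t1_raw.png',g)
cv2.imwrite('pics/c1.png',np.hstack([cv2.resize(f[255:345,180:300],None,fx=3.3,fy=3.3,interpolation=2),cv2.resize(g[165:255,330:450],None,fx=3.3,fy=3.3,interpolation=2)]))"
```

```text
t 5.6 pos [ 0.5401 -0.335   0.0351] rot [ 3.1413e+00 -4.0000e-04  5.4600e-02] q [ 0.53  0.78 -0.1   1.69  0.12  0.67 -1.15] F [-0.3  0.2 -0.2] w 0.0386 ff 42.92714075925687
[ 1.800e-03 -4.000e-04  1.862e-01  1.000e-04]
```

View pics/c1.png

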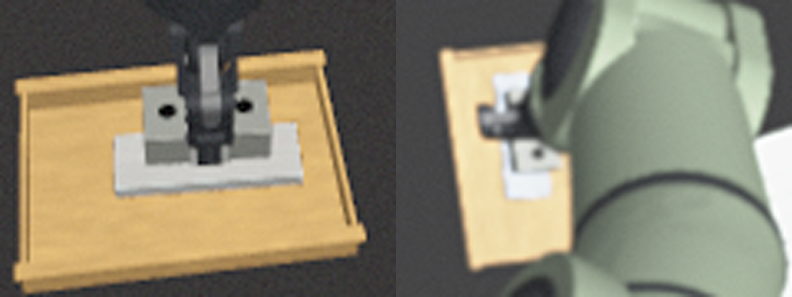

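The side view shows the jaw held level over the plate, with its holes at about (230.5, 288.6) and (254, 287.4) raw. I'll compare jaw and plate using the side camera alone, so its bias cancels.

```bash
python3 -c "
from h import *
s0=cv2.imread('pics/side0_raw.png');s=cv2.imread('pics/s1_raw.png')
w=[atz('side',dark(s0,raw(p,(175,265)),3),.013) for p in [(338,224),(473,216)]]
j=[atz('side',dark(s,p,3),.0559) for p in [(230.5,288.6),(254.2,287.4)]]
l=[atz('side',dark(s0,raw(p,(190,160)),2),.024) for p in [(489,201),(590,198)]]
for a in(w,j,l):
  a=np.array(a);d=a[1]-a[0];print(a.mean(0),np.linalg.norm(d),np.arctan2(d[1],d[0]))
"
```

```text
[ 0.54119585 -0.33362717  0.013     ] 0.04508192100226366 0.058064367130822636
[ 0.54031089 -0.33444479  0.0559    ] 0.04359563500818234 0.05550920832024857
[0.6412546  0.00891816 0.024     ] 0.04500735150793867 0.03181997772821956
```

Request:
drive_tool(targets=[{"dx": 0.006, "dy": -0.006, "dz": 0.06, "yaw": 0, "fingers": 0.7}, {"dx": 0, "dy": 0, "dz": 0.06, "yaw": 0, "fingers": 0.7}, {"dx": 0, "dy": 0, "dz": 0.04, "yaw": 0, "fingers": 0.7}, {"dx": 0, "dy": 0, "dz": 0.02, "yaw": 0, "fingers": 0.7}, {"dx": 0, "dy": 0, "dz": 0, "yaw": 0, "fingers": 0.7}, {"dx": 0, "dy": 0, "dz": 0, "yaw": 0, "fingers": 0.7}], squeeze=40)

```text
clock: 6.3
position: [0.5403, -0.3342, 0.0163]
tool_rot: [-3.141, 0.0, 0.054]
force: [-0.4, 1.7, 2.6]
grip_width: 0.0386
finger_force: 43.3
```

Request:
drive_tool(targets=[{"dx": 0, "dy": 0, "dz": 0, "yaw": 0, "fingers": 0.45}, {"dx": 0, "dy": 0, "dz": 0, "yaw": 0, "fingers": 0.4}, {"dx": 0, "dy": 0, "dz": 0, "yaw": 0, "fingers": 0.35}, {"dx": 0, "dy": 0, "dz": 0, "yaw": 0, "fingers": 0.35}, {"dx": 0, "dy": 0, "dz": -0.1, "yaw": 0, "fingers": 0.35}, {"dx": 0, "dy": 0, "dz": -0.3, "yaw": 0, "fingers": 0.2}, {"dx": 0, "dy": 0, "dz": -0.4, "yaw": 0, "fingers": 0}, {"dx": 0, "dy": 0, "dz": -0.3, "yaw": 0, "fingers": 0}, {"dx": 0, "dy": 0, "dz": 0, "yaw": 0, "fingers": 0}], squeeze=40)

```text
clock: 7.2
position: [0.5423, -0.3353, 0.1313]
tool_rot: [3.138, -0.006, 0.054]
force: [0.5, -0.6, 0.4]
grip_width: 0.0853
finger_force: 0.0
```

```bash
python3 -c "
from h import *
st();print(toolshift([.4848,-.1456,.12],-.0857))"
```

```text
t 7.2 pos [ 0.5423 -0.3353  0.1313] rot [ 3.1381 -0.0057  0.0541] q [ 0.54  0.65 -0.12  1.65  0.1   0.84 -1.14] F [ 0.5 -0.6  0.4] w 0.0853 ff 0.0
[-0.7351 -1.8413  0.1131  0.089 ]
```

Request:
drive_tool(targets=[{"dx": 0, "dy": 0, "dz": 0, "yaw": 0.089, "fingers": 0}, {"dx": -0.07, "dy": -0.18, "dz": 0, "yaw": 0, "fingers": 0}, {"dx": -0.13, "dy": -0.33, "dz": 0, "yaw": 0, "fingers": 0}, {"dx": -0.13, "dy": -0.34, "dz": 0, "yaw": 0, "fingers": 0}, {"dx": -0.13, "dy": -0.34, "dz": 0, "yaw": 0, "fingers": 0}, {"dx": -0.13, "dy": -0.34, "dz": 0, "yaw": 0, "fingers": 0}, {"dx": -0.09, "dy": -0.22, "dz": 0, "yaw": 0, "fingers": 0}, {"dx": -0.04, "dy": -0.1, "dz": 0.2, "yaw": 0, "fingers": 0}, {"dx": 0, "dy": 0, "dz": 0.3, "yaw": 0, "fingers": 0}, {"dx": 0, "dy": 0, "dz": 0.2, "yaw": 0, "fingers": 0}, {"dx": 0, "dy": 0, "dz": 0, "yaw": 0, "fingers": 0}, {"dx": 0, "dy": 0, "dz": 0, "yaw": 0, "fingers": 0}, {"dx": 0, "dy": 0, "dz": 0, "yaw": 0, "fingers": 0}], squeeze=40)

```text
clock: 8.5
position: [0.485, -0.144, 0.0574]
tool_rot: [3.141, -0.001, -0.086]
force: [-0.2, 0.7, 0.5]
grip_width: 0.0853
finger_force: 0.0
```

```bash
cat > v.py <<'E'
from h import *
import sys
st();print(toolshift([.4848,-.1456,.004],-.0857))
f=grab_frame('side');cv2.imwrite('pics/s2_raw.png',f)
g=grab_frame('top');cv2.imwrite('pics/t2_raw.png',g)
cv2.imwrite('pics/c2.png',np.hstack([cv2.resize(f[265:345,175:275],None,fx=4,fy=4,interpolation=2),cv2.resize(g[165:245,335:435],None,fx=4,fy=4,interpolation=2)]))
E
python3 v.py
```

```text
t 8.5 pos [ 0.485  -0.144   0.0574] rot [ 3.1414e+00 -1.4000e-03 -8.5800e-02] q [ 0.23  0.61 -0.08  2.04  0.09  0.5  -1.57] F [-0.2  0.7  0.5] w 0.0853 ff 0.0
[-1.000e-03  1.580e-02  5.343e-01 -1.000e-04]
```

View pics/c2.png

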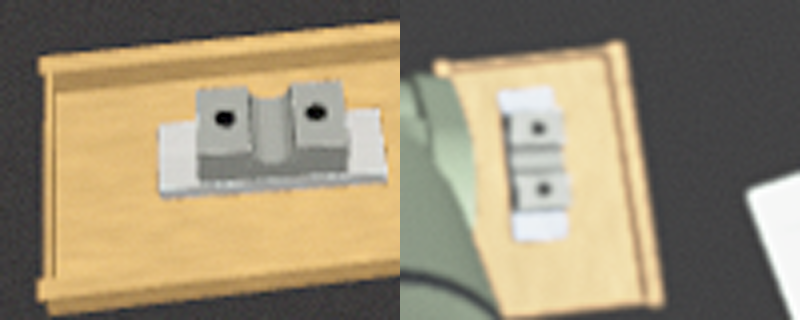

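The jaw sits flat on the plate, about in the middle of it. Its holes are at (231,294.5) and (254,293) in the side view, and (369.5,197) and (371,212) in the top view.

```bash
cat > cmpj.py <<'E'
from h import *
def rep(n,P):
    P=np.array(P);d=P[1]-P[0];print(n,P.mean(0).round(4),"len",np.linalg.norm(d).round(4),"yaw",np.arctan2(d[1],d[0]).round(4))
def cmp(ti,si,tpx,spx,z,r=2):
    T=[dark(ti,p,r) for p in tpx];S=[dark(si,p,3) for p in spx]
    rep("tri",[tri(a,b)[0] for a,b in zip(T,S)]);rep("top",[atz('top',a,z) for a in T]);rep("side",[atz('side',a,z) for a in S])
E
python3 - <<'E'
from cmpj import *
R=cv2.imread
cmp(R('pics/top0_raw.png'),R('pics/side0_raw.png'),[raw(p,(335,165)) for p in[(205,290),(197,200)]],[raw(p,(175,265)) for p in[(338,224),(473,216)]],.013)
cmp(R('pics/t2_raw.png'),R('pics/s2_raw.png'),[(371,212.2),(369.5,197)],[(231.2,294.5),(254,293)],.037)
E
```

```text
tri [ 0.5398 -0.3349  0.0142] len 0.0451 yaw 0.0544
top [ 0.5385 -0.3353  0.013 ] len 0.0452 yaw 0.0546
side [ 0.5412 -0.3336  0.013 ] len 0.0451 yaw 0.0581
tri [ 0.54   -0.3346  0.0379] len 0.0448 yaw 0.0458
top [ 0.5388 -0.335   0.037 ] len 0.045 yaw 0.0447
side [ 0.5414 -0.3335  0.037 ] len 0.0449 yaw 0.0537
```

The jaw matches the plate within 0.3 mm and 0.01 rad. I'll grasp the upper jaw now.

Request:
drive_tool(targets=[{"dx": 0.002, "dy": 0.012, "dz": 0.15, "yaw": 0, "fingers": 0}, {"dx": 0, "dy": 0, "dz": 0.2, "yaw": 0, "fingers": 0}, {"dx": 0, "dy": 0, "dz": 0.12, "yaw": 0, "fingers": 0}, {"dx": 0, "dy": 0, "dz": 0.06, "yaw": 0, "fingers": 0}, {"dx": 0, "dy": 0, "dz": 0, "yaw": 0, "fingers": 0.3}, {"dx": 0, "dy": 0, "dz": 0, "yaw": 0, "fingers": 0.45}, {"dx": 0, "dy": 0, "dz": 0, "yaw": 0, "fingers": 0.7}, {"dx": 0, "dy": 0, "dz": 0, "yaw": 0, "fingers": 0.7}, {"dx": 0, "dy": 0, "dz": 0, "yaw": 0, "fingers": 0.7}, {"dx": 0, "dy": 0, "dz": 0, "yaw": 0, "fingers": 0.7}], squeeze=40)

```text
clock: 9.6
position: [0.4849, -0.1451, 0.0041]
tool_rot: [3.141, -0.001, -0.086]
force: [-1.3, 0.8, 8.9]
grip_width: 0.0398
finger_force: 40.1
```

```bash
python3 -c "
from h import *
st();print(toolshift([.5403,-.3343,.12],.052))"
```

```text
t 9.6 pos [ 0.4849 -0.1451  0.0041] rot [ 3.1415e+00 -1.0000e-03 -8.5500e-02] q [ 0.22  0.71 -0.06  2.05  0.11  0.39 -1.58] F [-1.3  0.8  8.9] w 0.0398 ff 40.070974042173475
[ 0.4549  1.9185 -1.1591 -0.0875]
```

Request:
drive_tool(targets=[{"dx": 0, "dy": 0, "dz": -0.1, "yaw": 0, "fingers": 0.7}, {"dx": 0, "dy": 0, "dz": -0.25, "yaw": 0, "fingers": 0.7}, {"dx": 0, "dy": 0, "dz": -0.3, "yaw": 0, "fingers": 0.7}, {"dx": 0, "dy": 0, "dz": -0.3, "yaw": 0, "fingers": 0.7}, {"dx": 0, "dy": 0, "dz": -0.22, "yaw": -0.0875, "fingers": 0.7}, {"dx": 0.05, "dy": 0.2, "dz": 0, "yaw": 0, "fingers": 0.7}, {"dx": 0.08, "dy": 0.34, "dz": 0, "yaw": 0, "fingers": 0.7}, {"dx": 0.08, "dy": 0.34, "dz": 0, "yaw": 0, "fingers": 0.7}, {"dx": 0.08, "dy": 0.34, "dz": 0, "yaw": 0, "fingers": 0.7}, {"dx": 0.08, "dy": 0.34, "dz": 0, "yaw": 0, "fingers": 0.7}, {"dx": 0.06, "dy": 0.25, "dz": 0, "yaw": 0, "fingers": 0.7}, {"dx": 0.024, "dy": 0.109, "dz": 0.1, "yaw": 0, "fingers": 0.7}, {"dx": 0, "dy": 0, "dz": 0.25, "yaw": 0, "fingers": 0.7}, {"dx": 0, "dy": 0, "dz": 0.2, "yaw": 0, "fingers": 0.7}, {"dx": 0, "dy": 0, "dz": 0.07, "yaw": 0, "fingers": 0.7}, {"dx": 0, "dy": 0, "dz": 0, "yaw": 0, "fingers": 0.7}, {"dx": 0, "dy": 0, "dz": 0, "yaw": 0, "fingers": 0.7}, {"dx": 0, "dy": 0, "dz": 0, "yaw": 0, "fingers": 0.7}], squeeze=40)

```text
clock: 11.4
position: [0.5404, -0.3344, 0.0594]
tool_rot: [3.141, -0.001, 0.052]
force: [0.8, 0.5, 0.5]
grip_width: 0.0393
finger_force: 41.1
```

```bash
python3 -c "
from h import *
st();print(toolshift([.5402,-.3343,.0411],.052))"
```

```text
t 11.4 pos [ 0.5404 -0.3344  0.0594] rot [ 3.1409e+00 -1.3000e-03  5.2100e-02] q [ 0.54  0.75 -0.11  1.69  0.12  0.71 -1.16] F [0.8 0.5 0.5] w 0.0393 ff 41.127906187903136
[-1.800e-03 -6.000e-04  1.835e-01  1.000e-04]
```

Request:
drive_tool(targets=[{"dx": -0.002, "dy": 0, "dz": 0.06, "yaw": 0, "fingers": 0.7}, {"dx": 0, "dy": 0, "dz": 0.06, "yaw": 0, "fingers": 0.7}, {"dx": 0, "dy": 0, "dz": 0.04, "yaw": 0, "fingers": 0.7}, {"dx": 0, "dy": 0, "dz": 0.02, "yaw": 0, "fingers": 0.7}, {"dx": 0, "dy": 0, "dz": 0.003, "yaw": 0, "fingers": 0.7}, {"dx": 0, "dy": 0, "dz": 0, "yaw": 0, "fingers": 0.7}], squeeze=40)

```text
clock: 12.0
position: [0.5395, -0.3342, 0.0411]
tool_rot: [-3.142, 0.0, 0.052]
force: [-9.4, 6.2, 25.8]
grip_width: 0.0394
finger_force: 44.3
```

Request:
drive_tool(targets=[{"dx": 0, "dy": 0, "dz": -0.01, "yaw": 0, "fingers": 0.7}, {"dx": 0, "dy": 0, "dz": 0, "yaw": 0, "fingers": 0.7}], squeeze=40)

```text
clock: 12.2
position: [0.5397, -0.3343, 0.0411]
tool_rot: [3.142, -0.0, 0.052]
force: [-2.3, 1.6, 9.0]
grip_width: 0.0391
finger_force: 42.3
```

Request:
drive_tool(targets=[{"dx": 0, "dy": 0, "dz": -0.004, "yaw": 0, "fingers": 0.7}, {"dx": 0, "dy": 0, "dz": 0, "yaw": 0, "fingers": 0.45}, {"dx": 0, "dy": 0, "dz": 0, "yaw": 0, "fingers": 0.4}, {"dx": 0, "dy": 0, "dz": 0, "yaw": 0, "fingers": 0.35}, {"dx": 0, "dy": 0, "dz": 0, "yaw": 0, "fingers": 0.35}, {"dx": 0, "dy": 0, "dz": -0.1, "yaw": 0, "fingers": 0.35}, {"dx": 0, "dy": 0, "dz": -0.3, "yaw": 0, "fingers": 0.2}, {"dx": 0, "dy": 0, "dz": -0.35, "yaw": 0, "fingers": 0}, {"dx": 0, "dy": 0, "dz": 0, "yaw": 0, "fingers": 0}], squeeze=40)

```text
clock: 13.1
position: [0.5417, -0.3355, 0.1215]
tool_rot: [3.138, -0.006, 0.052]
force: [0.8, -1.3, 0.2]
grip_width: 0.0853
finger_force: 0.0
```

```bash
python3 -c "
from h import *
st();print(toolshift([.4629,.0126,.12],-.0815))"
```

```text
t 13.1 pos [ 0.5417 -0.3355  0.1215] rot [ 3.1381 -0.0058  0.0516] q [ 0.54  0.66 -0.12  1.66  0.1   0.82 -1.14] F [ 0.8 -1.3  0.2] w 0.0853 ff 0.0
[-1.0687 -3.4052  0.0149  0.0848]
```

Request:
drive_tool(targets=[{"dx": 0, "dy": 0, "dz": 0, "yaw": 0.0848, "fingers": 0}, {"dx": -0.06, "dy": -0.18, "dz": 0, "yaw": 0, "fingers": 0}, {"dx": -0.11, "dy": -0.355, "dz": 0, "yaw": 0, "fingers": 0}, {"dx": -0.11, "dy": -0.355, "dz": 0, "yaw": 0, "fingers": 0}, {"dx": -0.11, "dy": -0.355, "dz": 0, "yaw": 0, "fingers": 0}, {"dx": -0.11, "dy": -0.355, "dz": 0, "yaw": 0, "fingers": 0}, {"dx": -0.11, "dy": -0.355, "dz": 0, "yaw": 0, "fingers": 0}, {"dx": -0.11, "dy": -0.355, "dz": 0, "yaw": 0, "fingers": 0}, {"dx": -0.11, "dy": -0.355, "dz": 0, "yaw": 0, "fingers": 0}, {"dx": -0.11, "dy": -0.355, "dz": 0, "yaw": 0, "fingers": 0}, {"dx": -0.073, "dy": -0.26, "dz": 0, "yaw": 0, "fingers": 0}, {"dx": -0.04, "dy": -0.115, "dz": 0.2, "yaw": 0, "fingers": 0}, {"dx": 0, "dy": 0, "dz": 0.3, "yaw": 0, "fingers": 0}, {"dx": 0, "dy": 0, "dz": 0.2, "yaw": 0, "fingers": 0}, {"dx": 0, "dy": 0, "dz": 0, "yaw": 0, "fingers": 0}, {"dx": 0, "dy": 0, "dz": 0, "yaw": 0, "fingers": 0}, {"dx": 0, "dy": 0, "dz": 0, "yaw": 0, "fingers": 0}], squeeze=40)

```text
clock: 14.8
position: [0.4629, 0.0126, 0.0475]
tool_rot: [-3.141, -0.001, -0.082]
force: [0.2, -0.3, -0.8]
grip_width: 0.0854
finger_force: 0.0
```

```bash
sed -e "s/toolshift(.*))/toolshift([.4629,.0126,.002],-.0815))/" -e 's/s2_raw/s3_raw/;s/t2_raw/t3_raw/;s/c2.png/c3.png/' -e 's/f\[265:345/f[255:335/' v.py > v3.py; python3 v3.py
```

```text
t 14.8 pos [0.4629 0.0126 0.0475] rot [-3.1413e+00 -1.4000e-03 -8.1500e-02] q [-0.1   0.58 -0.08  2.15  0.11  0.41 -1.91] F [ 0.2 -0.3 -0.8] w 0.0854 ff 0.0
[ 4.000e-04 -1.000e-04  4.549e-01 -0.000e+00]
```

View pics/c3.png

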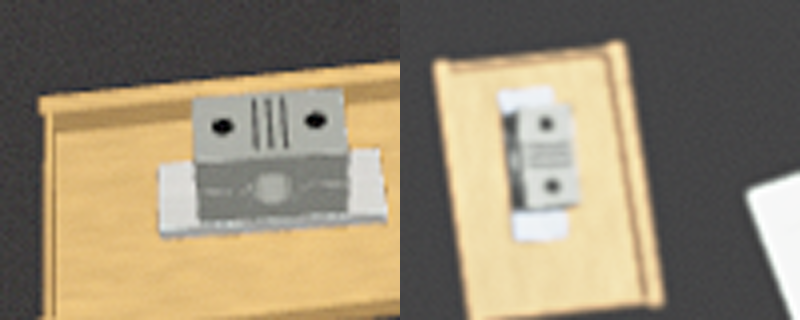

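The grooves close to a round bore. Upper-jaw holes are at side (230.6,286.7) and (254,285), and top (371.3,196) and (373,211.5). I'll check the alignment.

```bash
python3 - <<'E'
from cmpj import *
R=cv2.imread
cmp(R('pics/t3_raw.png'),R('pics/s3_raw.png'),[(373,211.5),(371.3,196)],[(230.6,286.7),(254,285)],.061)
E
```

```text
tri [ 0.5395 -0.3347  0.0618] len 0.045 yaw 0.0509
top [ 0.5381 -0.3351  0.061 ] len 0.0452 yaw 0.05
side [ 0.541  -0.3337  0.061 ] len 0.045 yaw 0.0588
```

Request:
drive_tool(targets=[{"dx": 0, "dy": 0, "dz": 0.15, "yaw": 0, "fingers": 0}, {"dx": 0, "dy": 0, "dz": 0.16, "yaw": 0, "fingers": 0}, {"dx": 0, "dy": 0, "dz": 0.1, "yaw": 0, "fingers": 0}, {"dx": 0, "dy": 0, "dz": 0.05, "yaw": 0, "fingers": 0}, {"dx": 0, "dy": 0, "dz": 0, "yaw": 0, "fingers": 0.3}, {"dx": 0, "dy": 0, "dz": 0, "yaw": 0, "fingers": 0.45}, {"dx": 0, "dy": 0, "dz": 0, "yaw": 0, "fingers": 0.7}, {"dx": 0, "dy": 0, "dz": 0, "yaw": 0, "fingers": 0.7}, {"dx": 0, "dy": 0, "dz": 0, "yaw": 0, "fingers": 0.7}, {"dx": 0, "dy": 0, "dz": 0, "yaw": 0, "fingers": 0.7}], squeeze=40)

```text
clock: 15.9
position: [0.4626, 0.0126, 0.0011]
tool_rot: [-3.141, -0.001, -0.081]
force: [-1.0, -0.1, 10.7]
grip_width: 0.0387
finger_force: 38.9
```

```bash
python3 -c "
from h import *
st();print(toolshift([.5399,-.3343,.15],.053))"
```

```text
t 15.9 pos [0.4626 0.0126 0.0011] rot [-3.1414e+00 -9.0000e-04 -8.1300e-02] q [-0.11  0.68 -0.06  2.16  0.12  0.31 -1.93] F [-1.  -0.1 10.7] w 0.0387 ff 38.87638449668884
[ 0.5884  3.5055 -1.4887 -0.0855]
```

Request:
drive_tool(targets=[{"dx": 0, "dy": 0, "dz": -0.1, "yaw": 0, "fingers": 0.7}, {"dx": 0, "dy": 0, "dz": -0.25, "yaw": 0, "fingers": 0.7}, {"dx": 0, "dy": 0, "dz": -0.35, "yaw": 0, "fingers": 0.7}, {"dx": 0, "dy": 0, "dz": -0.35, "yaw": 0, "fingers": 0.7}, {"dx": 0, "dy": 0, "dz": -0.3, "yaw": 0, "fingers": 0.7}, {"dx": 0, "dy": 0, "dz": -0.15, "yaw": -0.0855, "fingers": 0.7}, {"dx": 0.03, "dy": 0.18, "dz": 0, "yaw": 0, "fingers": 0.7}, {"dx": 0.06, "dy": 0.35, "dz": 0, "yaw": 0, "fingers": 0.7}, {"dx": 0.06, "dy": 0.35, "dz": 0, "yaw": 0, "fingers": 0.7}, {"dx": 0.06, "dy": 0.35, "dz": 0, "yaw": 0, "fingers": 0.7}, {"dx": 0.06, "dy": 0.35, "dz": 0, "yaw": 0, "fingers": 0.7}, {"dx": 0.06, "dy": 0.35, "dz": 0, "yaw": 0, "fingers": 0.7}, {"dx": 0.06, "dy": 0.35, "dz": 0, "yaw": 0, "fingers": 0.7}, {"dx": 0.06, "dy": 0.35, "dz": 0, "yaw": 0, "fingers": 0.7}, {"dx": 0.06, "dy": 0.35, "dz": 0, "yaw": 0, "fingers": 0.7}, {"dx": 0.05, "dy": 0.35, "dz": 0, "yaw": 0, "fingers": 0.7}, {"dx": 0.028, "dy": 0.175, "dz": 0, "yaw": 0, "fingers": 0.7}, {"dx": 0, "dy": 0, "dz": 0.25, "yaw": 0, "fingers": 0.7}, {"dx": 0, "dy": 0, "dz": 0.3, "yaw": 0, "fingers": 0.7}, {"dx": 0, "dy": 0, "dz": 0.13, "yaw": 0, "fingers": 0.7}], squeeze=40)

```text
clock: 17.9
position: [0.5384, -0.3337, 0.0808]
tool_rot: [-3.14, 0.002, 0.053]
force: [-0.3, 0.5, -1.4]
grip_width: 0.0384
finger_force: 41.3
```

Request:
drive_tool(targets=[{"dx": 0, "dy": 0, "dz": 0, "yaw": 0, "fingers": 0.7}, {"dx": 0, "dy": 0, "dz": 0, "yaw": 0, "fingers": 0.7}, {"dx": 0, "dy": 0, "dz": 0, "yaw": 0, "fingers": 0.7}], squeeze=40)

```text
clock: 18.2
position: [0.5403, -0.3345, 0.084]
tool_rot: [3.141, -0.002, 0.053]
force: [1.2, -0.2, -0.8]
grip_width: 0.0385
finger_force: 41.4
```

```bash
python3 -c "
from h import *
st();print(toolshift([.5399,-.3343,.0621],.053))"
```

```text
t 18.2 pos [ 0.5403 -0.3345  0.084 ] rot [ 3.1406e+00 -1.7000e-03  5.3100e-02] q [ 0.52  0.71 -0.09  1.68  0.08  0.75 -1.13] F [ 1.2 -0.2 -0.8] w 0.0385 ff 41.35221540927887
[-3.600e-03 -2.400e-03  2.188e-01  1.000e-04]
```

Request:
drive_tool(targets=[{"dx": -0.002, "dy": -0.001, "dz": 0.06, "yaw": 0, "fingers": 0.7}, {"dx": 0, "dy": 0, "dz": 0.06, "yaw": 0, "fingers": 0.7}, {"dx": 0, "dy": 0, "dz": 0.05, "yaw": 0, "fingers": 0.7}, {"dx": 0, "dy": 0, "dz": 0.02, "yaw": 0, "fingers": 0.7}, {"dx": 0, "dy": 0, "dz": 0.01, "yaw": 0, "fingers": 0.7}, {"dx": 0, "dy": 0, "dz": 0, "yaw": 0, "fingers": 0.7}, {"dx": 0, "dy": 0, "dz": 0, "yaw": 0, "fingers": 0.7}], squeeze=40)

```text
clock: 18.9
position: [0.5394, -0.3341, 0.0624]
tool_rot: [3.142, -0.0, 0.053]
force: [-0.4, 0.3, -1.1]
grip_width: 0.0385
finger_force: 41.4
```

Request:
drive_tool(targets=[{"dx": 0.002, "dy": 0.001, "dz": 0.004, "yaw": 0, "fingers": 0.7}, {"dx": 0, "dy": 0, "dz": 0.003, "yaw": 0, "fingers": 0.7}, {"dx": 0, "dy": 0, "dz": 0, "yaw": 0, "fingers": 0.7}], squeeze=40)

```text
clock: 19.2
position: [0.5395, -0.3343, 0.0622]
tool_rot: [3.141, -0.0, 0.053]
force: [-3.4, 2.4, 9.1]
grip_width: 0.0383
finger_force: 42.4
```

Contact at the expected height. I'll release and retreat.

Request:
drive_tool(targets=[{"dx": 0, "dy": 0, "dz": -0.004, "yaw": 0, "fingers": 0.7}, {"dx": 0, "dy": 0, "dz": 0, "yaw": 0, "fingers": 0.45}, {"dx": 0, "dy": 0, "dz": 0, "yaw": 0, "fingers": 0.4}, {"dx": 0, "dy": 0, "dz": 0, "yaw": 0, "fingers": 0.35}, {"dx": 0, "dy": 0, "dz": 0, "yaw": 0, "fingers": 0.35}, {"dx": 0, "dy": 0, "dz": -0.1, "yaw": 0, "fingers": 0.3}, {"dx": 0, "dy": 0, "dz": -0.3, "yaw": 0, "fingers": 0.3}, {"dx": 0, "dy": 0, "dz": -0.3, "yaw": 0, "fingers": 0.3}, {"dx": 0, "dy": 0, "dz": 0, "yaw": 0, "fingers": 0.3}, {"dx": 0, "dy": 0, "dz": 0, "yaw": 0, "fingers": 0.3}], squeeze=40)

```text
clock: 20.2
position: [0.5399, -0.3345, 0.1332]
tool_rot: [3.141, -0.001, 0.053]
force: [-0.0, -0.2, 0.2]
grip_width: 0.0598
finger_force: 0.0
```

```bash
python3 -c "
from h import *
st();print(toolshift([.6564,-.1205,.06],.06))"
```

```text
t 20.2 pos [ 0.5399 -0.3345  0.1332] rot [ 3.1407e+00 -1.4000e-03  5.3000e-02] q [ 0.52  0.65 -0.09  1.65  0.07  0.84 -1.12] F [-0.  -0.2  0.2] w 0.0598 ff 0.0
[ 1.2913 -2.0658  0.7324 -0.0044]
```

Request:
drive_tool(targets=[{"dx": 0.1, "dy": -0.17, "dz": 0, "yaw": -0.0044, "fingers": 0.3}, {"dx": 0.2, "dy": -0.34, "dz": 0, "yaw": 0, "fingers": 0.3}, {"dx": 0.2, "dy": -0.34, "dz": 0, "yaw": 0, "fingers": 0.3}, {"dx": 0.2, "dy": -0.34, "dz": 0, "yaw": 0, "fingers": 0.3}, {"dx": 0.2, "dy": -0.34, "dz": 0, "yaw": 0, "fingers": 0.3}, {"dx": 0.2, "dy": -0.33, "dz": 0.1, "yaw": 0, "fingers": 0.3}, {"dx": 0.12, "dy": -0.2, "dz": 0.25, "yaw": 0, "fingers": 0.3}, {"dx": 0, "dy": 0, "dz": 0.25, "yaw": 0, "fingers": 0.3}, {"dx": 0, "dy": 0, "dz": 0.13, "yaw": 0, "fingers": 0.3}, {"dx": 0, "dy": 0, "dz": 0, "yaw": 0, "fingers": 0.3}, {"dx": 0, "dy": 0, "dz": 0, "yaw": 0, "fingers": 0.3}, {"dx": 0, "dy": 0, "dz": 0, "yaw": 0, "fingers": 0.3}], squeeze=40)

```text
clock: 21.4
position: [0.6496, -0.122, 0.0603]
tool_rot: [3.141, -0.001, 0.059]
force: [0.7, -0.5, -0.3]
grip_width: 0.0596
finger_force: 0.0
```

```bash
sed -e "s/toolshift(.*))/toolshift([.6494,-.1213,.003],.06))/" -e 's/s2_raw/s4_raw/;s/t2_raw/t4_raw/;s/c2.png/c4.png/' -e 's/f\[265:345/f[255:335/' v.py > v4.py; python3 v4.py
```

```text
t 21.4 pos [ 0.6496 -0.122   0.0603] rot [ 3.1412e+00 -1.5000e-03  5.9100e-02] q [ 0.15  0.78 -0.09  1.61  0.09  0.75 -1.49] F [ 0.7 -0.5 -0.3] w 0.0596 ff 0.0
[-0.0016 -0.0074  0.5732 -0.0006]
```

View pics/c4.png

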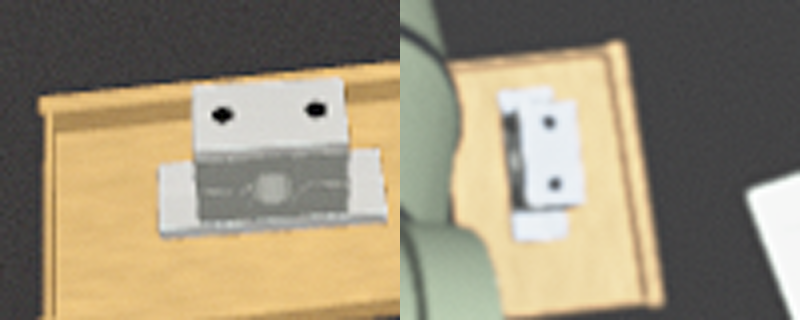

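The cover lies flat on the jaws. Its holes are at side (230.5,283.6) and (254,282.3), and top (372.2,195.5) and (373.8,211).

```bash
python3 - <<'E'
from cmpj import *
R=cv2.imread
cmp(R('pics/t4_raw.png'),R('pics/s4_raw.png'),[(373.8,211),(372.2,195.5)],[(230.5,283.6),(254,282.3)],.069)
E
```

```text
tri [ 0.5397 -0.3347  0.0699] len 0.0447 yaw 0.0455
top [ 0.5383 -0.3351  0.069 ] len 0.0446 yaw 0.0468
side [ 0.5412 -0.3336  0.069 ] len 0.045 yaw 0.0463
```

Request:
drive_tool(targets=[{"dx": -0.002, "dy": -0.007, "dz": 0.2, "yaw": 0, "fingers": 0.3}, {"dx": 0, "dy": 0, "dz": 0.2, "yaw": 0, "fingers": 0.3}, {"dx": 0, "dy": 0, "dz": 0.12, "yaw": 0, "fingers": 0.3}, {"dx": 0, "dy": 0, "dz": 0.05, "yaw": 0, "fingers": 0.3}, {"dx": 0, "dy": 0, "dz": 0, "yaw": 0, "fingers": 0.5}, {"dx": 0, "dy": 0, "dz": 0, "yaw": 0, "fingers": 0.7}, {"dx": 0, "dy": 0, "dz": 0, "yaw": 0, "fingers": 0.95}, {"dx": 0, "dy": 0, "dz": 0, "yaw": 0, "fingers": 0.95}, {"dx": 0, "dy": 0, "dz": 0, "yaw": 0, "fingers": 0.95}, {"dx": 0, "dy": 0, "dz": 0, "yaw": 0, "fingers": 0.95}], squeeze=35)

```text
clock: 22.5
position: [0.6493, -0.1208, 0.0028]
tool_rot: [3.141, -0.001, 0.06]
force: [-0.1, -0.4, 7.6]
grip_width: 0.0083
finger_force: 34.6
```

```bash
python3 -c "
from h import *
st()
a=[(182,340),(256,322),(273,410),(200,428)]
P=np.array([atz('top',(np.array(p)+.5)*.64-.5,.024) for p in a]);c=P.mean(0);e=(P[0]+P[1]-P[2]-P[3]);y=np.arctan2(e[1],e[0])
print(P.round(3).tolist(),c,y)
for k in(-.022,.022):
  d=np.array([-.006*np.cos(y)-k*np.sin(y),-.006*np.sin(y)+k*np.cos(y)]);print(k,c[:2]+d,toolshift([*(c[:2]+d),.15],y))"
```

```text
t 22.5 pos [ 0.6493 -0.1208  0.0028] rot [ 3.1414e+00 -1.0000e-03  6.0000e-02] q [ 0.15  0.86 -0.08  1.62  0.1   0.66 -1.5 ] F [-0.1 -0.4  7.6] w 0.0083 ff 34.55791532993317
[[0.504, 0.418, 0.024], [0.538, 0.275, 0.024], [0.372, 0.237, 0.024], [0.338, 0.375, 0.024]] [0.43773809 0.32617116 0.024     ] 0.23782574202089665
-0.022 [0.43708996 0.30337687] [-1.0633 -4.6219 -1.4718 -0.1132]
0.022 [0.42672399 0.34613838] [-1.0633 -5.0619 -1.4718 -0.1132]
```

The stack is within 0.3 mm and 0.01 rad of the plate throughout. The bolt is held, so on to the pan.

Request:
drive_tool(targets=[{"dx": 0, "dy": 0, "dz": -0.1, "yaw": 0, "fingers": 0.95}, {"dx": 0, "dy": 0, "dz": -0.25, "yaw": 0, "fingers": 0.95}, {"dx": 0, "dy": 0, "dz": -0.35, "yaw": 0, "fingers": 0.95}, {"dx": 0, "dy": 0, "dz": -0.3, "yaw": -0.0566, "fingers": 0.95}, {"dx": 0, "dy": 0, "dz": -0.17, "yaw": -0.0566, "fingers": 0.95}, {"dx": -0.04, "dy": -0.17, "dz": 0, "yaw": 0, "fingers": 0.95}, {"dx": -0.08, "dy": -0.34, "dz": 0, "yaw": 0, "fingers": 0.95}, {"dx": -0.08, "dy": -0.34, "dz": 0, "yaw": 0, "fingers": 0.95}, {"dx": -0.08, "dy": -0.34, "dz": 0, "yaw": 0, "fingers": 0.95}, {"dx": -0.08, "dy": -0.34, "dz": 0, "yaw": 0, "fingers": 0.95}, {"dx": -0.08, "dy": -0.34, "dz": 0, "yaw": 0, "fingers": 0.95}, {"dx": -0.08, "dy": -0.34, "dz": 0, "yaw": 0, "fingers": 0.95}, {"dx": -0.08, "dy": -0.34, "dz": 0, "yaw": 0, "fingers": 0.95}, {"dx": -0.08, "dy": -0.34, "dz": 0, "yaw": 0, "fingers": 0.95}, {"dx": -0.08, "dy": -0.34, "dz": 0, "yaw": 0, "fingers": 0.95}, {"dx": -0.08, "dy": -0.34, "dz": 0, "yaw": 0, "fingers": 0.95}, {"dx": -0.08, "dy": -0.34, "dz": 0, "yaw": 0, "fingers": 0.95}, {"dx": -0.08, "dy": -0.34, "dz": 0, "yaw": 0, "fingers": 0.95}, {"dx": -0.05, "dy": -0.25, "dz": 0, "yaw": 0, "fingers": 0.95}, {"dx": -0.013, "dy": -0.12, "dz": 0.1, "yaw": 0, "fingers": 0.95}], squeeze=35)

```text
clock: 24.5
position: [0.436, 0.306, 0.1104]
tool_rot: [-3.14, -0.002, 0.24]
force: [-0.2, -0.6, -0.6]
grip_width: 0.0081
finger_force: 34.2
```

Request:
drive_tool(targets=[{"dx": 0, "dy": 0, "dz": 0.3, "yaw": 0, "fingers": 0.95}, {"dx": 0, "dy": 0, "dz": 0.3, "yaw": 0, "fingers": 0.95}, {"dx": 0, "dy": 0, "dz": 0.1, "yaw": 0, "fingers": 0.95}, {"dx": 0, "dy": 0, "dz": 0, "yaw": 0, "fingers": 0.95}, {"dx": 0, "dy": 0, "dz": 0, "yaw": 0, "fingers": 0.95}], squeeze=35)

```text
clock: 25.0
position: [0.4373, 0.3032, 0.0399]
tool_rot: [-3.141, -0.001, 0.237]
force: [-0.2, 0.2, -0.4]
grip_width: 0.0082
finger_force: 34.2
```

```bash
python3 -c "
from h import *
st();print(toolshift([.4371,.3034,.0065],.238))
f=grab_frame('side');cv2.imwrite('pics/c5.png',cv2.resize(f[100:200,160:320],None,fx=5,fy=5,interpolation=2))"
```

```text
t 25.0 pos [0.4373 0.3032 0.0399] rot [-3.1415e+00 -6.0000e-04  2.3730e-01] q [-0.63  0.67 -0.12  1.97  0.16  0.51 -2.19] F [-0.2  0.2 -0.4] w 0.0082 ff 34.232118129730225
[-0.0011 -0.0023  0.3341 -0.0005]
```

View pics/c5.png

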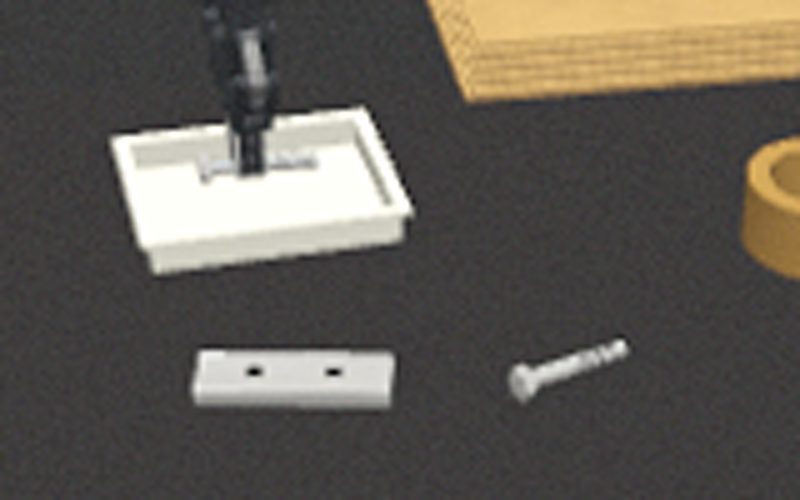

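The bolt at (260,165) in the crop hangs well inside the pan, so I'll lower and release.

Request:
drive_tool(targets=[{"dx": 0, "dy": 0, "dz": 0.12, "yaw": 0, "fingers": 0.95}, {"dx": 0, "dy": 0, "dz": 0.12, "yaw": 0, "fingers": 0.95}, {"dx": 0, "dy": 0, "dz": 0.07, "yaw": 0, "fingers": 0.95}, {"dx": 0, "dy": 0, "dz": 0.025, "yaw": 0, "fingers": 0.95}, {"dx": 0, "dy": 0, "dz": 0, "yaw": 0, "fingers": 0.95}, {"dx": 0, "dy": 0, "dz": 0, "yaw": 0, "fingers": 0.95}, {"dx": 0, "dy": 0, "dz": 0, "yaw": 0, "fingers": 0.84}, {"dx": 0, "dy": 0, "dz": 0, "yaw": 0, "fingers": 0.78}, {"dx": 0, "dy": 0, "dz": 0, "yaw": 0, "fingers": 0.7}, {"dx": 0, "dy": 0, "dz": 0, "yaw": 0, "fingers": 0.65}, {"dx": 0, "dy": 0, "dz": -0.1, "yaw": 0, "fingers": 0.6}, {"dx": 0, "dy": 0, "dz": -0.3, "yaw": 0, "fingers": 0.5}, {"dx": 0, "dy": 0, "dz": -0.35, "yaw": 0, "fingers": 0.3}, {"dx": 0, "dy": 0, "dz": -0.2, "yaw": 0, "fingers": 0.3}, {"dx": 0, "dy": 0, "dz": 0, "yaw": 0, "fingers": 0.3}, {"dx": 0, "dy": 0, "dz": 0, "yaw": 0, "fingers": 0.3}], squeeze=35)

```text
clock: 26.65
position: [0.4369, 0.3033, 0.1012]
tool_rot: [-3.141, -0.001, 0.238]
force: [-0.7, 1.0, -0.3]
grip_width: 0.0597
finger_force: 0.0
```

```bash
python3 -c "
from h import *
st();print(toolshift([.6281,.1236,.06],.561))
f=grab_frame('side');cv2.imwrite('pics/c6.png',cv2.resize(f[100:200,160:320],None,fx=5,fy=5,interpolation=2))"
```

```text
t 26.65 pos [0.4369 0.3033 0.1012] rot [-3.1412e+00 -1.0000e-03  2.3770e-01] q [-0.61  0.56 -0.15  1.95  0.13  0.64 -2.17] F [-0.7  1.  -0.3] w 0.0597 ff 0.0
[ 0.6629  2.5391  0.4119 -0.2058]
```

View pics/c6.png

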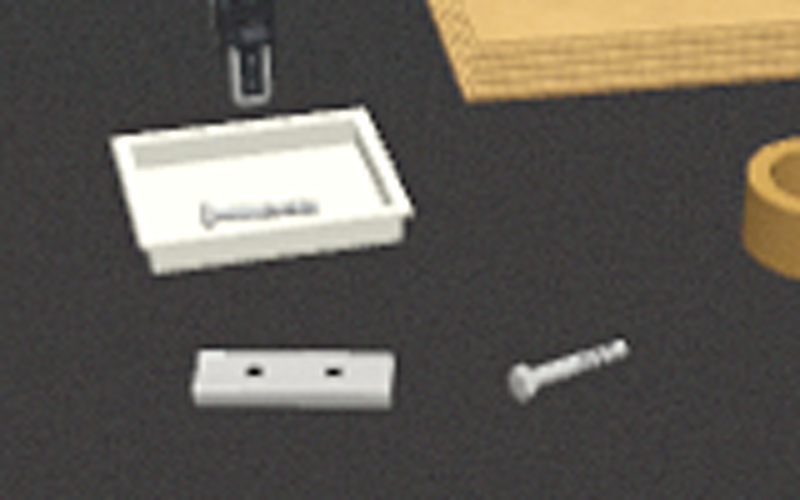

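Bolt b lies flat in the pan at crop (260,212). Next is bolt a.

Request:
drive_tool(targets=[{"dx": 0, "dy": 0, "dz": 0, "yaw": -0.0686, "fingers": 0.3}, {"dx": 0, "dy": 0, "dz": 0, "yaw": -0.0686, "fingers": 0.3}, {"dx": 0, "dy": 0, "dz": 0, "yaw": -0.0686, "fingers": 0.3}, {"dx": 0.04, "dy": 0.16, "dz": 0, "yaw": 0, "fingers": 0.3}, {"dx": 0.09, "dy": 0.33, "dz": 0, "yaw": 0, "fingers": 0.3}, {"dx": 0.09, "dy": 0.33, "dz": 0, "yaw": 0, "fingers": 0.3}, {"dx": 0.09, "dy": 0.34, "dz": 0, "yaw": 0, "fingers": 0.3}, {"dx": 0.09, "dy": 0.34, "dz": 0, "yaw": 0, "fingers": 0.3}, {"dx": 0.09, "dy": 0.34, "dz": 0, "yaw": 0, "fingers": 0.3}, {"dx": 0.09, "dy": 0.34, "dz": 0, "yaw": 0, "fingers": 0.3}, {"dx": 0.06, "dy": 0.24, "dz": 0.1, "yaw": 0, "fingers": 0.3}, {"dx": 0.023, "dy": 0.119, "dz": 0.2, "yaw": 0, "fingers": 0.3}, {"dx": 0, "dy": 0, "dz": 0.11, "yaw": 0, "fingers": 0.3}, {"dx": 0, "dy": 0, "dz": 0, "yaw": 0, "fingers": 0.3}, {"dx": 0, "dy": 0, "dz": 0, "yaw": 0, "fingers": 0.3}, {"dx": 0, "dy": 0, "dz": 0, "yaw": 0, "fingers": 0.3}], squeeze=35)

```text
clock: 28.3
position: [0.6278, 0.1247, 0.0604]
tool_rot: [-3.141, -0.001, 0.562]
force: [-0.1, -0.6, -0.2]
grip_width: 0.0597
finger_force: 0.0
```

```bash
python3 -c "
from h import *
st();print(toolshift([.6281,.1236,.003],.561))"
```

```text
t 28.3 pos [0.6278 0.1247 0.0604] rot [-3.1415e+00 -8.0000e-04  5.6230e-01] q [-0.14  0.76 -0.22  1.67  0.23  0.74 -1.48] F [-0.1 -0.6 -0.2] w 0.0597 ff 0.0
[-0.0034  0.0107  0.5737  0.0009]
```

Request:
drive_tool(targets=[{"dx": -0.003, "dy": 0.01, "dz": 0.2, "yaw": 0, "fingers": 0.3}, {"dx": 0, "dy": 0, "dz": 0.2, "yaw": 0, "fingers": 0.3}, {"dx": 0, "dy": 0, "dz": 0.12, "yaw": 0, "fingers": 0.3}, {"dx": 0, "dy": 0, "dz": 0.05, "yaw": 0, "fingers": 0.3}, {"dx": 0, "dy": 0, "dz": 0, "yaw": 0, "fingers": 0.5}, {"dx": 0, "dy": 0, "dz": 0, "yaw": 0, "fingers": 0.7}, {"dx": 0, "dy": 0, "dz": 0, "yaw": 0, "fingers": 0.95}, {"dx": 0, "dy": 0, "dz": 0, "yaw": 0, "fingers": 0.95}, {"dx": 0, "dy": 0, "dz": 0, "yaw": 0, "fingers": 0.95}, {"dx": 0, "dy": 0, "dz": 0, "yaw": 0, "fingers": 0.95}], squeeze=35)

```text
clock: 29.3
position: [0.6287, 0.1226, 0.0033]
tool_rot: [3.141, -0.001, 0.561]
force: [-1.6, -0.7, 6.9]
grip_width: 0.0081
finger_force: 34.7
```

```bash
python3 -c "
from h import *
st();print(toolshift([.4275,.343,.12],.238))"
```

```text
t 29.3 pos [0.6287 0.1226 0.0033] rot [ 3.1412e+00 -1.0000e-03  5.6100e-01] q [-0.15  0.84 -0.2   1.68  0.25  0.64 -1.5 ] F [-1.6 -0.7  6.9] w 0.0081 ff 34.70932960510254
[-1.436  -2.6158 -1.1672  0.2056]
```

Request:
drive_tool(targets=[{"dx": 0, "dy": 0, "dz": -0.1, "yaw": 0, "fingers": 0.95}, {"dx": 0, "dy": 0, "dz": -0.25, "yaw": 0, "fingers": 0.95}, {"dx": 0, "dy": 0, "dz": -0.35, "yaw": 0.0685, "fingers": 0.95}, {"dx": 0, "dy": 0, "dz": -0.3, "yaw": 0.0685, "fingers": 0.95}, {"dx": 0, "dy": 0, "dz": -0.17, "yaw": 0.0686, "fingers": 0.95}, {"dx": -0.09, "dy": -0.16, "dz": 0, "yaw": 0, "fingers": 0.95}, {"dx": -0.18, "dy": -0.33, "dz": 0, "yaw": 0, "fingers": 0.95}, {"dx": -0.18, "dy": -0.33, "dz": 0, "yaw": 0, "fingers": 0.95}, {"dx": -0.18, "dy": -0.33, "dz": 0, "yaw": 0, "fingers": 0.95}, {"dx": -0.18, "dy": -0.33, "dz": 0, "yaw": 0, "fingers": 0.95}, {"dx": -0.18, "dy": -0.33, "dz": 0, "yaw": 0, "fingers": 0.95}, {"dx": -0.18, "dy": -0.33, "dz": 0, "yaw": 0, "fingers": 0.95}, {"dx": -0.16, "dy": -0.29, "dz": 0, "yaw": 0, "fingers": 0.95}, {"dx": -0.106, "dy": -0.186, "dz": 0.1, "yaw": 0, "fingers": 0.95}, {"dx": 0, "dy": 0, "dz": 0.3, "yaw": 0, "fingers": 0.95}, {"dx": 0, "dy": 0, "dz": 0.3, "yaw": 0, "fingers": 0.95}, {"dx": 0, "dy": 0, "dz": 0.1, "yaw": 0, "fingers": 0.95}, {"dx": 0, "dy": 0, "dz": 0, "yaw": 0, "fingers": 0.95}, {"dx": 0, "dy": 0, "dz": 0, "yaw": 0, "fingers": 0.95}], squeeze=35)

```text
clock: 31.2
position: [0.4272, 0.3432, 0.0405]
tool_rot: [-3.141, -0.0, 0.238]
force: [0.2, 0.3, 0.7]
grip_width: 0.0083
finger_force: 34.2
```

```bash
python3 -c "
from h import *
st();print(toolshift([.4275,.343,.0063],.238))"
```

```text
t 31.2 pos [0.4272 0.3432 0.0405] rot [-3.1412e+00 -5.0000e-04  2.3840e-01] q [-0.69  0.68 -0.13  1.93  0.16  0.54 -2.26] F [0.2 0.3 0.7] w 0.0083 ff 34.23150300979614
[2.800e-03 2.600e-03 3.421e-01 3.000e-04]
```

Request:
drive_tool(targets=[{"dx": 0, "dy": 0, "dz": 0.12, "yaw": 0, "fingers": 0.95}, {"dx": 0, "dy": 0, "dz": 0.12, "yaw": 0, "fingers": 0.95}, {"dx": 0, "dy": 0, "dz": 0.07, "yaw": 0, "fingers": 0.95}, {"dx": 0, "dy": 0, "dz": 0.03, "yaw": 0, "fingers": 0.95}, {"dx": 0, "dy": 0, "dz": 0, "yaw": 0, "fingers": 0.95}, {"dx": 0, "dy": 0, "dz": 0, "yaw": 0, "fingers": 0.95}, {"dx": 0, "dy": 0, "dz": 0, "yaw": 0, "fingers": 0.84}, {"dx": 0, "dy": 0, "dz": 0, "yaw": 0, "fingers": 0.78}, {"dx": 0, "dy": 0, "dz": 0, "yaw": 0, "fingers": 0.7}, {"dx": 0, "dy": 0, "dz": 0, "yaw": 0, "fingers": 0.65}, {"dx": 0, "dy": 0, "dz": -0.1, "yaw": 0, "fingers": 0.6}, {"dx": 0, "dy": 0, "dz": -0.3, "yaw": 0, "fingers": 0.5}, {"dx": 0, "dy": 0, "dz": -0.35, "yaw": 0, "fingers": 0.3}, {"dx": 0, "dy": 0, "dz": -0.35, "yaw": 0, "fingers": 0.3}, {"dx": 0, "dy": 0, "dz": -0.2, "yaw": 0, "fingers": 0.3}, {"dx": 0, "dy": 0, "dz": 0, "yaw": 0, "fingers": 0.3}, {"dx": 0, "dy": 0, "dz": 0, "yaw": 0, "fingers": 0.3}], squeeze=35)

```text
clock: 32.9
position: [0.4271, 0.3429, 0.1361]
tool_rot: [-3.141, -0.001, 0.238]
force: [0.7, -0.9, -0.7]
grip_width: 0.0594
finger_force: 0.0
```

```bash
python3 -c "
from h import *
st()
f=grab_frame('side');cv2.imwrite('pics/c7.png',cv2.resize(f[100:350,150:350],None,fx=2.4,fy=2.4,interpolation=2))"
```

```text
t 32.9 pos [0.4271 0.3429 0.1361] rot [-3.1412e+00 -8.0000e-04  2.3800e-01] q [-0.66  0.53 -0.16  1.89  0.12  0.74 -2.23] F [ 0.7 -0.9 -0.7] w 0.0594 ff 0.0
```

View pics/c7.png

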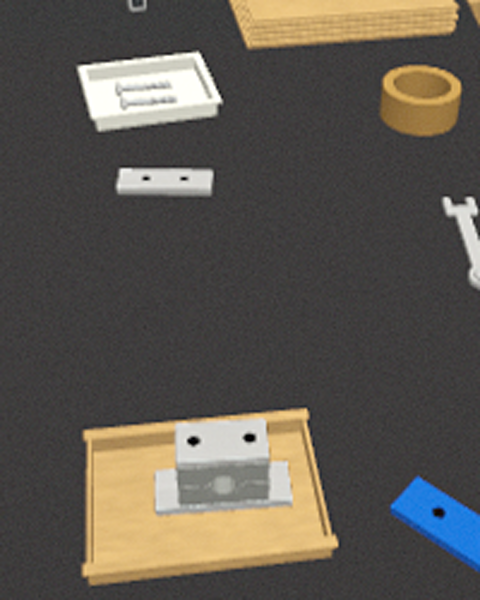

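Both bolts lie side by side in the pan at (145,88) and (148,100). The stack stands true in the tray around (222,470), and the spare and blue plates are untouched.

```bash
python3 -c "
from workcell import *
print(workorder.job_done())"
```

```text
the job is handed in; nothing more can be done
None
```

The clamp set is stacked on its weld plate, every piece within about 0.5 mm of centre by camera, with both bolts flat side by side in the pan and the spare plate untouched; handed in at about 33 s, with no verdict shown.

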